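Set out the board-swap tray

ROBOT

A 6-joint arm with a two-finger parallel gripper is mounted at the origin on a cart in front of the work surface, level with it; the furniture and walls round the work are solid. World frame = base frame: x ahead of the robot, y to its left, z up, the work surface at z = 0. Lengths are in mm, angles in rad, forces in N, time in s.
With the tool pointing down it reaches from about 275 to 1000 mm from the base axis. Payload 8.4 kg.
Tool frame: the origin (TCP) lies midway between the tips of the shut fingers; the grasp point (between the pads) lies grip_depth behind it (grip_depth is the distance from the TCP to the grasp point, in mm); z points along the fingers, y is the line along which they close (so a half turn about z gives the same grasp; the last joint's range is limited). The gripper opens to 85 mm and grips with 20 to 120 N. Pads are 22 mm wide; open, the fingers measure 114 mm over their backs; the gripper's body (76 mm by 85 mm) begins 54 mm behind the grasp point. The pads swing forward as they close: fully open they stand 13 mm farther back than shut.
Start: joints at [-1.133, 0.353, 1.633, -0, 1.155, -0.002], TCP at [266.098, -565.526, 196.281] pointing down, gripper open.
Joint ranges: [-2.63, 2.63], [-0.92, 2.1], [0.06, 2.66], [-1.3, 4.44], [0, 2.69], [-3.02, 3.02]. Speed limits (rad/s): [2.22, 2.22, 2.79, 3.14, 3.14, 3.14].

INTERFACE

Orientations are given as [roll, pitch, yaw] about the fixed x, y, z axes, in that order (R = Rz(yaw) Ry(pitch) Rx(roll)).
In Python, from rig import * gives the robot as it stands.
- The arm moves only by the shell command python3 -m creep 'ROWS' [FORCE]. ROWS is JSON, a list of rows, each an object of numbers: "x", "y", "z": the shift along the tool's x, y, z in mm; "rx", "ry", "rz": the turn, a rotation vector about the tool's x, y, z in rad; "hand": the finger opening in mm, from 0 to 85.4. A call has 1 to 20 rows; each row shifts and turns the commanded pose from where the row before left it, along the tool's axes as they then stand; what a row does not reach is not made up. A row lasts 1/8 s, in which the tool goes at most 62.5 mm and 10.7 degrees, less where a joint would pass 70% of its speed; a pose out of reach is approached as far as the arm can. A call with a gripper value outside its range is refused whole. The fingers move at their own pace and stop on an object; FORCE is the grip in N (left out, the last holds). Time passes only in rows, so rows that do not move let the fingers close. It gives the time, the measured TCP pose, the force, the opening and the grip force at its end, in the units of the state.
- sense(): the state, without advancing time (a new reading comes with each control period).
- grab_frame(name): name is "scene" or "top" or "wrist"; returns the picture (480x640x3 uint8, red, green, blue); there is no depth.
- get_calibration(name): a dict with "K" (3x3 intrinsics, pixels), "k1" (the pictures are not rectified: a ray, as slopes to the right and down, at radius r is drawn at 1 + k1 r^2 times it, then the intrinsics apply), "R" (3x3) and "t" (3): a world point X has camera coordinates R X + t. Camera axes: x right, y down, z forward; pixel columns grow to the right and rows downward; lengths in mm; the calibration is good to about 2 mm. A picture is of the moment at which its call begins: read the wrist's pose just before it. get_calibration takes no time and is no camera call; for the wrist camera it gives the pose at the moment of the call.
- sign_off(): hands the job in; it is judged then, once.
The state is a dict: "clock": time; "qpos": joint angles; "qvel": joint speeds; "joint_efforts": joint torques, N m; "eef_pos": TCP position; "tcp_rot": TCP orientation; "contact_force": force on the tool from outside, world axes, zero at the start; "wrist_torque": the same for the moment, N m; "opening": opening from 0.0 (shut) to 1.0 (fully open); "grasp_force": force on a finger pad.
Only numpy, scipy, OpenCV 4.12 (cv2) and the standard library are available. Lean on these libraries where they do the work, as an engineer would, in place of code of your own. Each camera call takes 0.05 s, during which the arm holds its last target. There are 200 camera calls.

TASK

Set out the grey board-swap tray: lay the opened white-shelled handset in the pocket in front of the tray's grey key phone (on the robot's side of it), the opened dark-shelled handset in the pocket in front of its black key phone, the bare metal chassis in the middle pocket between the two handsets, and stand the screw jar in the round well behind the chassis. Set each thing down without dropping it, so that it lies fully down in its pocket, same side up as found, either end first. Leave the two key phones in their pockets.

Things in the scene. Friction and masses are not known exactly. Their poses are not given: they have to be found in the camera images.
- swap_tray: Fixed grey tray, 280 (x) x 268 (y) mm, 3 columns by 2 rows of blue-lined pockets. Origin: centre of underside; x to its back (away from robot), y left. Centres (x,y mm): front (-67,+90/0/-90), back (67,+90/-90), round well dia 50 at (67,0). Floors at z 6, rims 11.5. Pockets along x, 114x56 (front middle 122x56); middle 52 mm of the front ones' long sides is open, 34 mm wide, down to the floor.
- grey_phone_mid (a point): Light-grey closed key phone, 108 (x) x 46 (y) x 16 mm, loose, lying in the left or the right back pocket of the tray, along the tray's x. The point is its centre.
- black_phone_mid (a point): Black closed key phone, 108 (x) x 46 (y) x 16 mm, loose, lying in the other back pocket of the tray, along the tray's x. The point is its centre.
- white_handset_mid (a point): Opened handset with a white shell, its green board showing on top, 104 (its x) x 48 (its y) x 8 mm, 55 g, lying flat on the worktop beside the tray. The point is its centre, 4 mm above its underside; z up.
- dark_handset_mid (a point): Opened handset with a dark (blackish) shell, its green board showing on top, 104 (its x) x 48 (its y) x 8 mm, 55 g, lying flat on the worktop beside the tray. The point is its centre, 4 mm above its underside; z up.
- chassis_mid (a point): Bare silver metal phone chassis: a 2 mm plate with 5 mm high upright edges along its long sides, 46 (its x) x 112 (its y) x 7 mm, its LONG side along its own y, 30 g, lying flat on the worktop beside the tray. Grasp it across its 46 mm. The point is its centre, 3.5 mm above its underside; z up.
- screw_jar_mid (a point): Round screw jar, amber with a cream lid (the lid does not come off), 40 mm across, 48 mm high, 90 g, standing upright on the worktop beside the tray. The point is its centre, 24 mm above its underside; z up.
Things that resemble listed ones, but are neither listed nor needed, are in the scene too. Leave any orange or yellow look-alike of the part that bears chassis_mid alone. What is shaped like the part that bears dark_handset_mid but purple is not meant.

How it is judged (in metres and radians):
At the end, for the whole second after the job is handed in: White handset before the grey phone, dark one before the black phone, chassis in the middle pocket, jar in the well: each within 8 mm of its centre, down within 2.5 mm, level to 0.06 rad, long parts along the pocket to 0.17 rad; phones within 10 mm of theirs; all at rest (((x of grey_phone_mid in the frame of swap_tray between 0.057 and 0.077 m and y of grey_phone_mid in the frame of swap_tray between 0.08 and 0.1 m and x of black_phone_mid in the frame of swap_tray between 0.057 and 0.077 m and y of black_phone_mid in the frame of swap_tray between -0.1 and -0.08 m and x of white_handset_mid in the frame of swap_tray between -0.075 and -0.059 m and y of white_handset_mid in the frame of swap_tray between 0.082 and 0.098 m and x of dark_handset_mid in the frame of swap_tray between -0.075 and -0.059 m and y of dark_handset_mid in the frame of swap_tray between -0.098 and -0.082 m) or (x of grey_phone_mid in the frame of swap_tray between 0.057 and 0.077 m and y of grey_phone_mid in the frame of swap_tray between -0.1 and -0.08 m and x of black_phone_mid in the frame of swap_tray between 0.057 and 0.077 m and y of black_phone_mid in the frame of swap_tray between 0.08 and 0.1 m and x of white_handset_mid in the frame of swap_tray between -0.075 and -0.059 m and y of white_handset_mid in the frame of swap_tray between -0.098 and -0.082 m and x of dark_handset_mid in the frame of swap_tray between -0.075 and -0.059 m and y of dark_handset_mid in the frame of swap_tray between 0.082 and 0.098 m)) and x of chassis_mid in the frame of swap_tray between -0.075 and -0.059 m and y of chassis_mid in the frame of swap_tray between -0.008 and 0.008 m and x of screw_jar_mid in the frame of swap_tray between 0.059 and 0.075 m and y of screw_jar_mid in the frame of swap_tray between -0.008 and 0.008 m and z of white_handset_mid in the frame of swap_tray between 0.0075 and 0.0125 m and angle between each of white_handset_mid, dark_handset_mid, chassis_mid, screw_jar_mid, grey_phone_mid, black_phone_mid's own z axis and vertical below 0.06 rad and z of dark_handset_mid in the frame of swap_tray between 0.0075 and 0.0125 m and z of chassis_mid in the frame of swap_tray between 0.007 and 0.012 m and z of screw_jar_mid in the frame of swap_tray between 0.0275 and 0.0325 m and z of grey_phone_mid in the frame of swap_tray between 0.0115 and 0.0165 m and z of black_phone_mid in the frame of swap_tray between 0.0115 and 0.0165 m and angle between the x axis of each of white_handset_mid, dark_handset_mid and the x axis of swap_tray, either way round below 0.17 rad and angle between the y axis of chassis_mid and the x axis of swap_tray, either way round below 0.17 rad and linear speed of each of white_handset, dark_handset, chassis, screw_jar, grey_phone, black_phone below 0.02 m/s); the robot touches nothing.
It fails at once if a key phone is lifted or pushed out of its pocket (moved more than 15 mm) (distance of any of grey_phone_mid, black_phone_mid from where it was at the start of the episode above 0.015 m).
It fails at once if a part or the jar is dropped or thrown (moves faster than 0.7 m/s out of the fingers, a fall of 25 mm) ((linear speed of white_handset above 0.7 m/s and contact force between the fingers and white_handset below 0.05 N) or (linear speed of dark_handset above 0.7 m/s and contact force between the fingers and dark_handset below 0.05 N) or (linear speed of chassis above 0.7 m/s and contact force between the fingers and chassis below 0.05 N) or (linear speed of screw_jar above 0.7 m/s and contact force between the fingers and screw_jar below 0.05 N)).
It also fails if it takes over 93 s, if anything falls off the work surface, if the arm or the gripper's body presses on something with over 40 N, if the wrist force passes 120 N, or if a joint passes its speed limit or range.

## Working session

There is one attempt and no reset: what is moved stays moved. The work goes in short steps, Python scripts to look and compute and a shell command to move; the robot and the scene stay as the last step left them, time stands still between calls to the robot, and variables do not carry over. Pictures are saved under pics/ and viewed, at most 14 in all, crops included, and the job is handed in when it is done.

```bash
mkdir -p pics; ls
python3 - <<'E'
from rig import *
import cv2
s=sense(); print({k:s[k] for k in('clock','eef_pos','tcp_rot','opening')})
try: print(grip_depth)
except Exception as e: print(e)
for n in('top','scene'):
    cv2.imwrite(f'pics/{n}0.png',grab_frame(n)[:,:,::-1]); c=get_calibration(n); print(n,c)
print(get_calibration('wrist'))
E
```

```text
pics
{'clock': 0.0, 'eef_pos': array([ 265.868157  , -565.04472124,  195.5620974 ]), 'tcp_rot': array([-3.14018684e+00, -3.11214058e-05,  4.39712832e-01]), 'opening': 0.9987419714509649}
18.700000000000003
top {'K': array([[476.64501241,   0.        , 319.76179566],
       [  0.        , 476.64501241, 235.89647077],
       [  0.        ,   0.        ,   1.        ]]), 'k1': 0.04073778044009234, 'R': array([[ 0.01331995, -0.99990982, -0.00171398],
       [-0.97619023, -0.01263279, -0.21654804],
       [ 0.21650686,  0.00455758, -0.97627046]]), 't': array([-164.71660716,  508.30393845, 1552.28350925])}
scene {'K': array([[463.37660151,   0.        , 325.08136222],
       [  0.        , 463.37660151, 234.02603617],
       [  0.        ,   0.        ,   1.        ]]), 'k1': -0.10602739762120517, 'R': array([[-0.78915709, -0.61410991,  0.01000527],
       [-0.40844584,  0.51256484, -0.75528093],
       [ 0.45869715, -0.60012191, -0.65532481]]), 't': array([ 321.64769998,  320.61388749, 1224.30957876])}
{'K': array([[352.48752374,   0.        , 323.04771084],
       [  0.        , 352.48752374, 239.02394668],
       [  0.        ,   0.        ,   1.        ]]), 'k1': -0.01421898718204864, 'R': array([[ 4.25762089e-01, -9.04835081e-01, -3.46740437e-04],
       [-8.66841170e-01, -4.07994212e-01,  2.86578275e-01],
       [-2.59447545e-01, -1.21713596e-01, -9.58056769e-01]]), 't': array([-625.04918062,  -37.01492637,  378.32351449])}
```

View pics/top0.png

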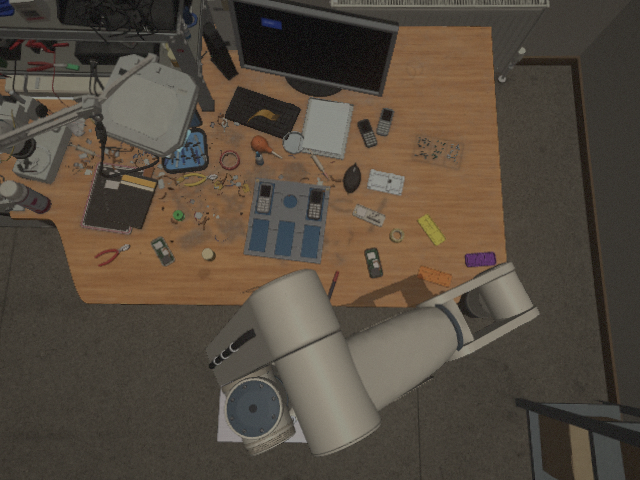

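View pics/scene0.png

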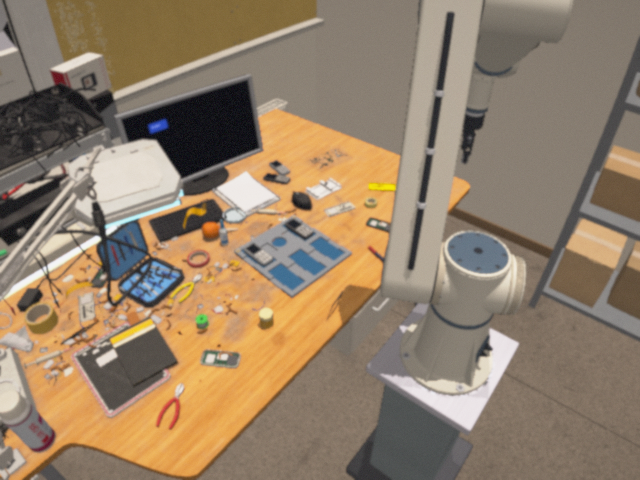

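The top view shows the tray at about (287,220), with key phones at (264,197) and (315,204). Handset-like items are at (162,250), (373,262) and a purple one at (480,260). Chassis-like items are at (370,215) silver, (385,181) white, (431,229) yellow and (435,275) orange. The cream-lidded jar is at (208,255). One enlarged composite should settle which is which.

```bash
cat > h.py <<'E'
from rig import *
import cv2, numpy as np
def ray(c,px):
    p=(np.atleast_2d(px).astype(float)-c['K'][:2,2])/[c['K'][0,0],c['K'][1,1]]
    u=p.copy()
    for _ in range(20): u=p/(1+c['k1']*(u**2).sum(1,keepdims=True))
    d=np.c_[u,np.ones(len(u))]@c['R']; o=-c['R'].T@c['t']; return o,d
def onplane(c,px,z):
    o,d=ray(c,px); return o+d*((z-o[2])/d[:,2])[:,None]
def project(c,X):
    X=np.atleast_2d(X)@c['R'].T+c['t']; u=X[:,:2]/X[:,2:]
    return u*(1+c['k1']*(u**2).sum(1,keepdims=True))*[c['K'][0,0],c['K'][1,1]]+c['K'][:2,2]
E
python3 - <<'E'
from h import *
im=cv2.imread('pics/top0.png')
def crop(x,y,w,h,W,H): return cv2.resize(im[y:y+h,x:x+w],(W,H),interpolation=cv2.INTER_CUBIC)
a=crop(240,170,100,100,400,400)
b=crop(340,165,100,125,400,500)[:400]
c=crop(140,225,100,50,400,200); d=crop(340,240,100,50,400,200)
cv2.imwrite('pics/crop1.png',np.vstack([np.hstack([a,b]),np.hstack([c,d])]))
c=get_calibration('top')
for n,p,z in[('trayc',(287,220),8),('gp',(264,197),20),('bp',(315,204),20),('L',(162,250),8),('R',(373,262),8),('chas',(370,215),5),('white',(385,181),5),('jar',(208,255),48)]: print(n,onplane(c,p,z).round())
E
```

```text
trayc [[576. -42.   8.]]
gp [[656.  40.  20.]]
bp [[ 632. -140.   20.]]
L [[464. 384.   8.]]
R [[ 432. -342.    8.]]
chas [[ 599. -333.    5.]]
white [[ 725. -388.    5.]]
jar [[442. 216.  48.]]
```

View pics/crop1.png

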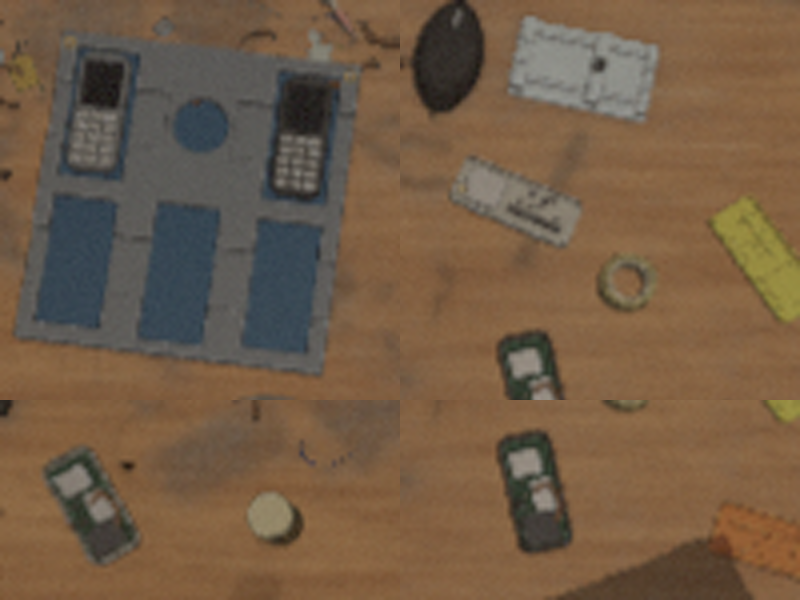

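Left key phone (264,197) is the grey-framed one and right (315,204) is the black one. The handset at (162,250) has the light rim, so it is the white one. The handset at (373,262) has the dark rim, so it is the dark one; purple is excluded. The silver narrow plate at (370,215) is about 100 mm long and fits the chassis. The white item at (385,181) is too wide, and yellow and orange are excluded. Next I measure from the top camera and plan the first hover.

```bash
cat >> h.py <<'E'
from scipy.spatial.transform import Rotation as Ro
def to(x,y,z,yaw=None):
    s=sense(); p=np.array(s['eef_pos']); r=Ro.from_euler('xyz',s['tcp_rot'])
    d=r.inv().apply(np.array([x,y,z])-p)
    print('t %.2f at'%s['clock'],p.round(1),'rot',np.round(s['tcp_rot'],3),'tool shift',d.round(1), 'n>=%.1f'%(np.linalg.norm(d)/62.5))
    if yaw is not None:
        dy=(yaw-s['tcp_rot'][2]+np.pi/2)%np.pi-np.pi/2
        print('rz total',round(-dy,3),'rows>=%.1f'%(abs(dy)/np.radians(10.7)))
def rect(pts3):
    (c,(w,h),a)=cv2.minAreaRect(np.asarray(pts3)[:,:2].astype(np.float32))
    b=cv2.boxPoints((c,(w,h),a)); e=[b[1]-b[0],b[2]-b[1]]; e=max(e,key=np.linalg.norm)
    y=np.arctan2(e[1],e[0]); y=(y+np.pi/2)%np.pi-np.pi/2
    return np.round(c,1),np.round(sorted((w,h)),1),round(float(y),3)
E
python3 - <<'E'
from h import *
c=get_calibration('top')
q=np.array([(62,35),(358,75),(325,373),(13,338)])/4+[240,170]-.4
print('tray',rect(onplane(c,q,11.5)))
w=get_calibration('wrist'); s=sense(); r=Ro.from_euler('xyz',s['tcp_rot'])
o=-w['R'].T@w['t']; print('cam in tool',r.inv().apply(o-s['eef_pos']).round(1)); print(r.inv().apply(w['R']).round(2)); print(onplane(w,(320,240),0).round(), r.inv().apply(onplane(w,(320,240),0)-s['eef_pos']).round())
to(400,-342,200,0)
E
```

```text
tray (array([576.5, -42.4]), array([269.7, 276. ]), -0.1)
cam in tool [  73.     0.4 -177.2]
[[ 0.    1.   -0.  ]
 [-0.96 -0.   -0.29]
 [-0.29  0.    0.96]]
[[ 229. -579.    0.]] [[-40.  -3. 196.]]
t 0.10 at [ 265.9 -565.1  195.6] rot [-3.14 -0.    0.44] tool shift [ 216.3 -144.8   -4.2] n>=4.2
rz total 0.44 rows>=2.4
```

Run:
```python
from h import *
to(560,-240,250,-0.1)
```

```text
t 0.10 at [ 265.9 -565.1  195.6] rot [-3.14 -0.    0.44] tool shift [ 404.5 -169.   -54.1] n>=7.1
rz total 0.54 rows>=2.9
```

```bash
python3 -m creep '[{"x":40,"y":-17,"z":-5.5},{"x":40,"y":-17,"z":-5.5},{"x":40,"y":-17,"z":-5.5},{"x":40,"y":-17,"z":-5.5},{"x":40,"y":-17,"z":-5.5},{"x":40,"y":-17,"z":-5.5},{"x":40,"y":-17,"z":-5.5},{"x":40,"y":-17,"z":-5.5},{"x":40,"y":-17,"z":-5.5},{"x":40,"y":-17,"z":-5.5},{"rz":0.135},{"rz":0.135},{"rz":0.135},{"rz":0.135},{},{}]'
python3 - <<'E'
from h import *
s=sense(); w=get_calibration('wrist'); im=grab_frame('wrist')
np.save('w1.npy',im); np.savez('w1c.npz',**{k:np.array(w[k]) for k in('K','k1','R','t')})
cv2.imwrite('pics/w1.png',im[:,:,::-1]); print(s['eef_pos'],s['tcp_rot'],s['contact_force'])
E
```

```text
[ 265.91003593 -565.0915898   195.6431728 ] [-3.14034495e+00 -2.72830063e-05  4.39794584e-01] [0.38251098 0.11756419 0.41039901]schema error: expected keys x, y, z, rx, ry, rz, hand
```

View pics/w1.png

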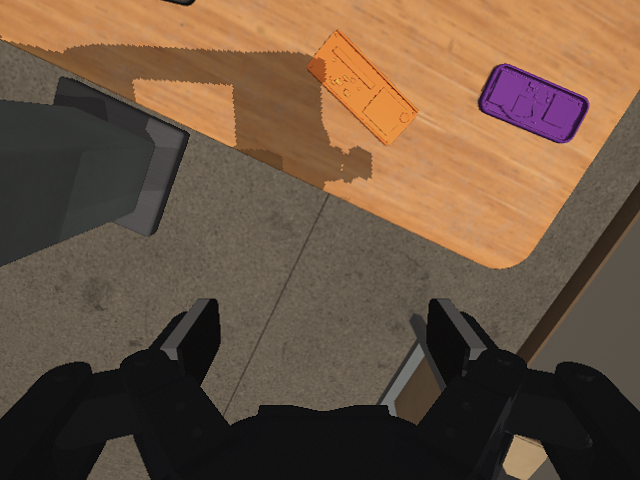

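The picture shows only the orange (362,88) and purple (533,102) look-alikes; the fingers cover rows above 300. The call was refused because a pause row needs a key, so I resend it.

```bash
python3 -m creep '[{"x":33,"y":-19,"z":-5.5},{"x":33,"y":-19,"z":-5.5},{"x":33,"y":-19,"z":-5.5},{"x":33,"y":-19,"z":-5.5},{"x":33,"y":-19,"z":-5.5},{"x":33,"y":-19,"z":-5.5},{"x":33,"y":-19,"z":-5.5},{"x":33,"y":-19,"z":-5.5},{"x":33,"y":-19,"z":-5.5},{"x":33,"y":-19,"z":-5.5},{"rz":0.135},{"rz":0.135},{"rz":0.135},{"rz":0.135},{"x":0},{"x":0}]'
python3 - <<'E'
from h import *
s=sense(); w=get_calibration('wrist'); im=grab_frame('wrist')
np.save('w1.npy',im); np.savez('w1c.npz',**{k:np.array(w[k]) for k in('K','k1','R','t')})
cv2.imwrite('pics/w1b.png',im[:,:,::-1]); print(s['eef_pos'],s['tcp_rot'],s['contact_force'])
E
```

```text
[ 265.93377329 -565.14402904  195.71761405] [-3.14048372e+00 -3.25560170e-05  4.39783283e-01] [ 0.44223194 -0.82850857 -0.72020295]schema error: expected keys x, y, z, rx, ry, rz, hand
```

View pics/w1b.png

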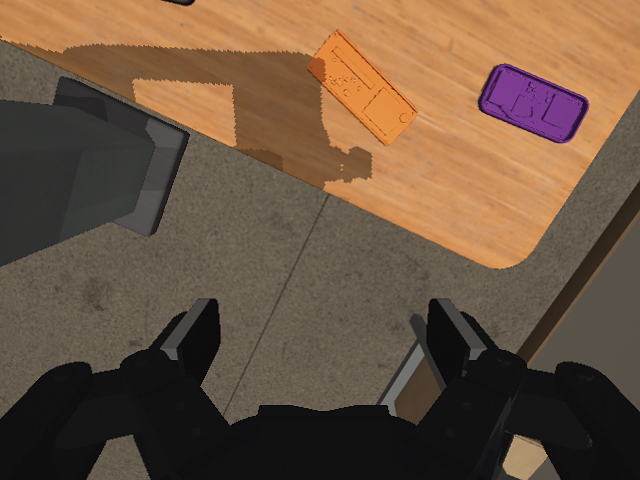

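Same picture; it was refused again. Perhaps every key is required in every row, so I'll test that with one row.

```bash
python3 -m creep '[{"x":33,"y":-19,"z":-5.5,"rx":0,"ry":0,"rz":0,"hand":85}]'
```

```text
clock: 0.32
eef_pos: [287.0, -535.0, 201.1]
tcp_rot: [-3.141, 0.0, 0.438]
contact_force: [0.8, 0.5, 0.6]
opening: 0.998
grasp_force: 0.0
```

All keys are needed.

```bash
python3 -m creep '[{"x":41,"y":-23,"z":-7,"rx":0,"ry":0,"rz":0,"hand":85},{"x":41,"y":-23,"z":-7,"rx":0,"ry":0,"rz":0,"hand":85},{"x":41,"y":-23,"z":-7,"rx":0,"ry":0,"rz":0,"hand":85},{"x":41,"y":-23,"z":-7,"rx":0,"ry":0,"rz":0,"hand":85},{"x":41,"y":-23,"z":-7,"rx":0,"ry":0,"rz":0,"hand":85},{"x":41,"y":-23,"z":-7,"rx":0,"ry":0,"rz":0,"hand":85},{"x":41,"y":-23,"z":-7,"rx":0,"ry":0,"rz":0,"hand":85},{"x":0,"y":0,"z":0,"rx":0,"ry":0,"rz":0.18,"hand":85},{"x":0,"y":0,"z":0,"rx":0,"ry":0,"rz":0.18,"hand":85},{"x":0,"y":0,"z":0,"rx":0,"ry":0,"rz":0.18,"hand":85},{"x":0,"y":0,"z":0,"rx":0,"ry":0,"rz":0,"hand":85},{"x":0,"y":0,"z":0,"rx":0,"ry":0,"rz":0,"hand":85}]'
cat >> h.py <<'E'
def shot(n):
    s=sense(); w=get_calibration('wrist'); im=grab_frame('wrist')
    np.save(n+'.npy',im); np.savez(n+'c.npz',**{k:np.array(w[k]) for k in('K','k1','R','t')})
    cv2.imwrite(f'pics/{n}.png',im[:,:,::-1]); return im,w
E
python3 - <<'E'
from h import *
shot('w2')
E
```

```text
clock: 1.82
eef_pos: [478.9, -266.4, 250.7]
tcp_rot: [-3.141, 0.0, -0.096]
contact_force: [0.6, 0.4, -0.3]
opening: 0.995
grasp_force: 0.0
```

View pics/w2.png

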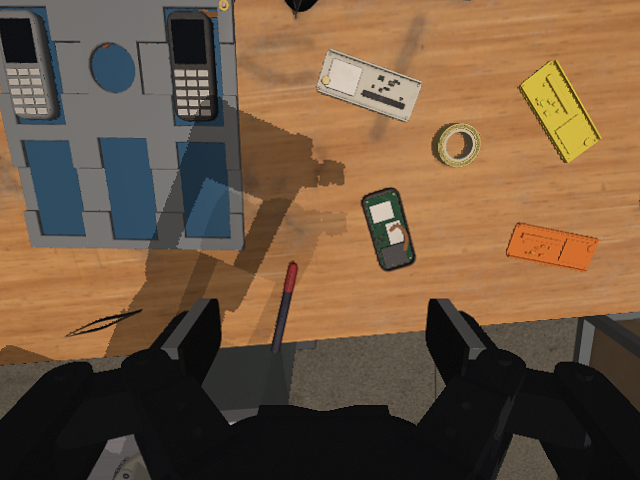

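The view shows the dark handset at (387,229), silver chassis at (369,85), tray front pockets at (57,188), (128,188) and (205,190), and the well at (112,67). Grey phone is left and black is right, as thought.

```bash
cat >> h.py <<'E'
def comp(mask,seed,k=3):
    m=cv2.morphologyEx(mask.astype(np.uint8),cv2.MORPH_OPEN,np.ones((k,k)))
    n,l,st,ce=cv2.connectedComponentsWithStats(m)
    sub=[i for i in range(1,n) if st[i,4]>40]
    i=min(sub,key=lambda i:np.linalg.norm(ce[i]-seed))
    c=max(cv2.findContours((l==i).astype(np.uint8),cv2.RETR_EXTERNAL,cv2.CHAIN_APPROX_NONE)[0],key=len)
    return cv2.convexHull(c)[:,0,:].astype(float),st[i]
def masks(im):
    h,s,v=cv2.split(cv2.cvtColor(im,cv2.COLOR_RGB2HSV)); 
    blue=(h>95)&(h<118)&(s>90)
    wood=(h>3)&(h<22)&(s>95)&(v>55)
    return blue,~wood
E
python3 - <<'E'
from h import *
im=np.load('w2.npy'); c=dict(np.load('w2c.npz'))
b,nw=masks(im)
for n,p in[('pL',(57,188)),('pM',(128,188)),('pR',(205,190)),('well',(112,67))]:
    q,st=comp(b,p); print(n,st,rect(onplane(c,q,6)))
for n,p,z in[('dark',(387,229),6),('chas',(369,85),6)]:
    q,st=comp(nw,p); print(n,st,rect(onplane(c,q,z)))
E
```

```text
pL [  25  141   60   94 4110] (array([519.8,  52. ]), array([ 55.6, 113. ]), -0.112)
pM [ 100  138   58  101 4530] (array([509.9, -37.3]), array([ 55.8, 121.3]), -0.112)
pR [ 178  142   52   95 4279] (array([ 500. , -126.4]), array([ 55.3, 113.5]), -0.112)
well [  92   45   43   47 1545] (array([643.3, -51.5]), array([46.3, 46.4]), -0.103)
dark [ 362  188   53   83 2786] (array([ 429.6, -344.5]), array([ 46.7, 104.3]), 0.213)
chas [ 317   49  104   73 4401] (array([ 597.7, -329.5]), array([ 46.1, 111.4]), 1.162)
```

Run:
```python
from h import *
to(429.6,-344.5,30,0.213)
```

```text
t 1.88 at [ 479.  -266.4  250.7] rot [-3.142  0.    -0.097] tool shift [-41.6  82.5 220.7] n>=3.8
rz total -0.31 rows>=1.7
```

```bash
python3 -m creep '[{"x":-8.3,"y":16.5,"z":44,"rx":0,"ry":0,"rz":0,"hand":85},{"x":-8.3,"y":16.5,"z":44,"rx":0,"ry":0,"rz":0,"hand":85},{"x":-8.3,"y":16.5,"z":44,"rx":0,"ry":0,"rz":0,"hand":85},{"x":-8.3,"y":16.5,"z":44,"rx":0,"ry":0,"rz":0,"hand":85},{"x":-8.3,"y":16.5,"z":44.7,"rx":0,"ry":0,"rz":0,"hand":72},{"x":0,"y":0,"z":0,"rx":0,"ry":0,"rz":-0.155,"hand":72},{"x":0,"y":0,"z":0,"rx":0,"ry":0,"rz":-0.155,"hand":72},{"x":0,"y":0,"z":0,"rx":0,"ry":0,"rz":0,"hand":72},{"x":0,"y":0,"z":0,"rx":0,"ry":0,"rz":0,"hand":72}]' 30
python3 - <<'E'
from h import *
to(429.6,-344.5,-2.5,0.213)
shot('w3')
E
```

```text
clock: 3.0
eef_pos: [429.6, -344.4, 30.2]
tcp_rot: [3.141, -0.0, 0.207]
contact_force: [0.3, 0.3, -0.4]
opening: 0.844
grasp_force: 0.0
t 3.00 at [ 429.6 -344.4   30.2] rot [ 3.141 -0.     0.207] tool shift [-0.   0.  32.7] n>=0.5
rz total -0.006 rows>=0.0
```

View pics/w3.png

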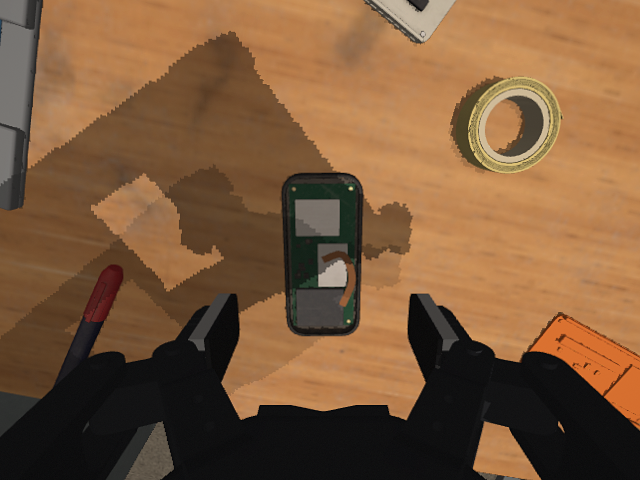

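The handset is centred between the fingers at (322,255) and aligned with them. I descend and grip.

```bash
python3 -m creep '[{"x":0,"y":0,"z":12,"rx":0,"ry":0,"rz":0,"hand":66},{"x":0,"y":0,"z":12,"rx":0,"ry":0,"rz":0,"hand":66},{"x":0,"y":0,"z":5,"rx":0,"ry":0,"rz":0,"hand":66},{"x":0,"y":0,"z":3.5,"rx":0,"ry":0,"rz":0,"hand":60},{"x":0,"y":0,"z":0,"rx":0,"ry":0,"rz":0,"hand":40},{"x":0,"y":0,"z":0,"rx":0,"ry":0,"rz":0,"hand":40},{"x":0,"y":0,"z":0,"rx":0,"ry":0,"rz":0,"hand":40},{"x":0,"y":0,"z":0,"rx":0,"ry":0,"rz":0,"hand":40}]' 30
```

```text
clock: 4.05
eef_pos: [429.6, -344.4, -2.2]
tcp_rot: [3.141, -0.0, 0.21]
contact_force: [-0.7, 0.1, 0.1]
opening: 0.467
grasp_force: 0.0
```

Run:
```python
from h import *
im,w=shot('w4'); s=sense(); print(s['opening'],s['grasp_force'])
```

```text
0.46843090899142775 0.0
```

View pics/w4.png

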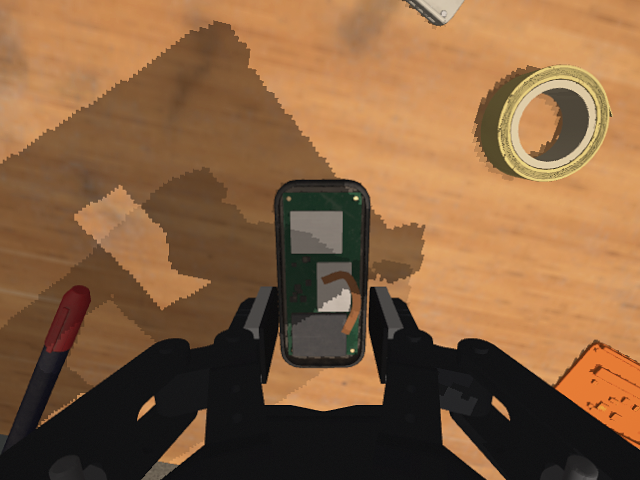

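```bash
python3 - <<'E'
from h import *
w=get_calibration('wrist'); p=sense()['eef_pos']
for z in(0,4,8,12,16,20,25,30): print(z,project(w,[[p[0],p[1],z],[p[0]+11*np.cos(.21),p[1]+11*np.sin(.21),z]]).round(0).tolist(), 'w48 px',(48*352/(174-z)).__round__())
im=np.load('w4.npy'); b,nw=masks(im)
g=cv2.cvtColor(im,cv2.COLOR_RGB2HSV)
q=np.array([[322,181],[322,366],[275,270],[370,270]])
print(onplane(w,q,6).round(1))
E
python3 -m creep '[{"x":0,"y":0,"z":0,"rx":0,"ry":0,"rz":0,"hand":30},{"x":0,"y":0,"z":0,"rx":0,"ry":0,"rz":0,"hand":30},{"x":0,"y":0,"z":0,"rx":0,"ry":0,"rz":0,"hand":30}]' 30
```

```text
0 [[322.0, 276.0], [322.0, 257.0]] w48 px 97
4 [[322.0, 279.0], [322.0, 259.0]] w48 px 99
8 [[322.0, 282.0], [322.0, 262.0]] w48 px 102
12 [[322.0, 285.0], [322.0, 265.0]] w48 px 104
16 [[322.0, 289.0], [322.0, 268.0]] w48 px 107
20 [[322.0, 292.0], [322.0, 271.0]] w48 px 110
25 [[322.0, 297.0], [322.0, 275.0]] w48 px 113
30 [[322.0, 302.0], [322.0, 279.0]] w48 px 117
[[ 479.9 -333.7    6. ]
 [ 378.8 -355.2    6. ]
 [ 430.3 -319.6    6. ]
 [ 440.5 -367.3    6. ]]
clock: 4.47
eef_pos: [429.5, -344.3, -2.4]
tcp_rot: [-3.142, 0.0, 0.21]
contact_force: [-0.1, -0.1, -0.4]
opening: 0.349
grasp_force: 0.0
```

```bash
python3 -m creep '[{"x":0,"y":0,"z":-6,"rx":0,"ry":0,"rz":0,"hand":66},{"x":0,"y":0,"z":0,"rx":0,"ry":0,"rz":0,"hand":66},{"x":0,"y":0,"z":0,"rx":0,"ry":0,"rz":0,"hand":66},{"x":0,"y":0,"z":0,"rx":0,"ry":0,"rz":0,"hand":66},{"x":0,"y":0,"z":6,"rx":0,"ry":0,"rz":0,"hand":66},{"x":0,"y":0,"z":2,"rx":0,"ry":0,"rz":0,"hand":66},{"x":0,"y":0,"z":2,"rx":0,"ry":0,"rz":0,"hand":66},{"x":0,"y":0,"z":2,"rx":0,"ry":0,"rz":0,"hand":66}]' 30
```

```text
clock: 5.48
eef_pos: [429.4, -344.4, -8.6]
tcp_rot: [-3.142, 0.0, 0.21]
contact_force: [-0.4, -0.2, -0.7]
opening: 0.777
grasp_force: 0.0
```

```bash
python3 -m creep '[{"x":0,"y":0,"z":0,"rx":0,"ry":0,"rz":0,"hand":44},{"x":0,"y":0,"z":0,"rx":0,"ry":0,"rz":0,"hand":44},{"x":0,"y":0,"z":0,"rx":0,"ry":0,"rz":0,"hand":44}]' 30;  python3 - <<'E'
from h import *
im,w=shot('w5'); s=sense(); print(s['opening'],s['grasp_force'],s['contact_force'])
E
```

```text
clock: 5.85
eef_pos: [429.6, -344.4, -8.3]
tcp_rot: [3.141, -0.0, 0.21]
contact_force: [0.0, -0.1, 0.1]
opening: 0.509
grasp_force: 0.0
0.5162523914902866 0.0 [ 0.73503506 -0.3427778  -0.19314143]
```

View pics/w5.png

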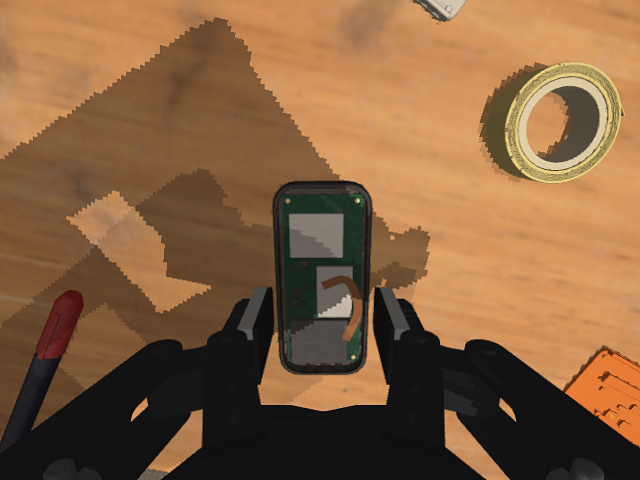

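The fingers at (258,290) and (385,290) stand clear above the handset. By gap scale and row their tips are about 43 mm above the reported TCP. I descend further while watching the force.

```bash
python3 -m creep '[{"x":0,"y":0,"z":0,"rx":0,"ry":0,"rz":0,"hand":60},{"x":0,"y":0,"z":0,"rx":0,"ry":0,"rz":0,"hand":60},{"x":0,"y":0,"z":4,"rx":0,"ry":0,"rz":0,"hand":60},{"x":0,"y":0,"z":3,"rx":0,"ry":0,"rz":0,"hand":60},{"x":0,"y":0,"z":2,"rx":0,"ry":0,"rz":0,"hand":60}]' 30; python3 -m creep '[{"x":0,"y":0,"z":2,"rx":0,"ry":0,"rz":0,"hand":60},{"x":0,"y":0,"z":2,"rx":0,"ry":0,"rz":0,"hand":60},{"x":0,"y":0,"z":2,"rx":0,"ry":0,"rz":0,"hand":60}]' 30
```

```text
clock: 6.52
eef_pos: [429.3, -344.2, -17.8]
tcp_rot: [-3.141, 0.0, 0.21]
contact_force: [-1.0, 0.4, 0.4]
opening: 0.701
grasp_force: 0.0
clock: 6.9
eef_pos: [429.5, -344.4, -23.5]
tcp_rot: [3.142, -0.0, 0.21]
contact_force: [0.0, -1.0, 1.1]
opening: 0.703
grasp_force: 0.0
```

No contact even at -23.5, so the tips really are well behind the TCP. I measure the finger gap in pixels to find how far.

Run:
```python
from h import *
im,w=shot('w6'); s=sense(); print(s['opening'],s['contact_force'])
g=im.max(2)
for r in range(280,350,8): print(r,[int(v) for v in g[r,200:290:3]])
cv2.imwrite('pics/w6c.png',cv2.resize(im[170:400,200:440,::-1],(720,600)[:2] if 0 else (600,575)))
```

```text
0.7022781031285702 [-0.17971041  0.48284203 -1.03617263]
280 [102, 104, 104, 103, 103, 104, 104, 105, 104, 105, 105, 105, 105, 105, 105, 103, 103, 102, 102, 102, 102, 102, 104, 107, 29, 14, 48, 46, 39, 37]
288 [101, 101, 101, 100, 100, 102, 102, 102, 102, 102, 102, 102, 104, 106, 106, 106, 108, 107, 105, 105, 106, 107, 107, 110, 24, 15, 44, 39, 38, 38]
296 [102, 101, 100, 100, 99, 98, 96, 95, 94, 96, 96, 75, 76, 76, 78, 12, 15, 14, 107, 103, 102, 104, 105, 106, 21, 26, 41, 37, 39, 39]
304 [185, 106, 107, 107, 107, 111, 50, 20, 19, 71, 77, 76, 77, 71, 15, 15, 16, 14, 86, 99, 100, 100, 101, 102, 48, 28, 36, 41, 39, 40]
312 [107, 107, 107, 104, 20, 21, 20, 31, 77, 75, 76, 76, 39, 16, 14, 15, 17, 15, 70, 104, 105, 105, 106, 105, 79, 30, 33, 42, 39, 39]
320 [104, 106, 26, 24, 24, 21, 76, 77, 76, 76, 77, 12, 16, 14, 16, 14, 13, 15, 42, 104, 102, 103, 104, 104, 89, 35, 26, 47, 40, 33]
328 [53, 18, 20, 20, 27, 77, 76, 76, 76, 72, 16, 14, 17, 16, 14, 15, 15, 15, 36, 108, 107, 107, 108, 107, 99, 34, 22, 51, 42, 39]
336 [20, 20, 18, 19, 17, 50, 96, 95, 96, 21, 20, 15, 16, 15, 15, 14, 15, 14, 92, 110, 108, 106, 107, 108, 110, 32, 23, 52, 40, 37]
344 [22, 21, 19, 21, 19, 20, 18, 71, 70, 18, 22, 16, 15, 14, 14, 15, 15, 67, 105, 105, 106, 104, 103, 104, 106, 26, 25, 50, 40, 41]
```

View pics/w6c.png

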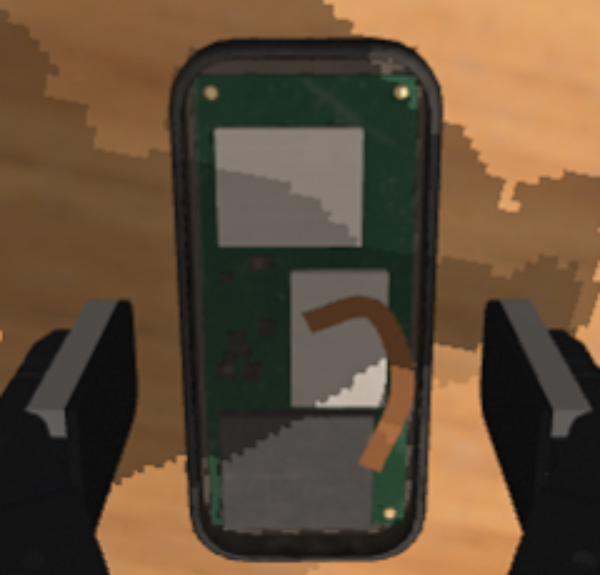

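```bash
python3 -m creep '[{"x":0,"y":0,"z":4,"rx":0,"ry":0,"rz":0,"hand":60},{"x":0,"y":0,"z":3,"rx":0,"ry":0,"rz":0,"hand":60}]' 30;  for i in 1; do python3 -m creep '[{"x":0,"y":0,"z":2,"rx":0,"ry":0,"rz":0,"hand":60},{"x":0,"y":0,"z":0,"rx":0,"ry":0,"rz":0,"hand":60}]' 30; done
```

```text
clock: 7.2
eef_pos: [429.4, -344.3, -30.7]
tcp_rot: [-3.142, 0.0, 0.21]
contact_force: [-1.1, -0.1, -0.4]
opening: 0.701
grasp_force: 0.0
clock: 7.45
eef_pos: [429.3, -344.2, -32.6]
tcp_rot: [-3.141, 0.0, 0.21]
contact_force: [0.5, 0.4, -0.6]
opening: 0.707
grasp_force: 0.0
```

```bash
python3 -m creep '[{"x":0,"y":0,"z":1.5,"rx":0,"ry":0,"rz":0,"hand":60},{"x":0,"y":0,"z":0,"rx":0,"ry":0,"rz":0,"hand":60}]' 30
```

```text
clock: 7.7
eef_pos: [429.4, -344.3, -34.0]
tcp_rot: [-3.142, 0.0, 0.21]
contact_force: [0.8, 0.2, 0.3]
opening: 0.704
grasp_force: 0.0
```

```bash
python3 -m creep '[{"x":0,"y":0,"z":0,"rx":0,"ry":0,"rz":0,"hand":38},{"x":0,"y":0,"z":0,"rx":0,"ry":0,"rz":0,"hand":38},{"x":0,"y":0,"z":0,"rx":0,"ry":0,"rz":0,"hand":38}]' 30
```

```text
clock: 8.07
eef_pos: [429.5, -344.4, -33.6]
tcp_rot: [3.141, -0.0, 0.21]
contact_force: [-0.8, 1.5, 6.0]
opening: 0.536
grasp_force: 30.8
```

Gripped at 31 N. I lift and check, then carry.

```bash
python3 -m creep '[{"x":0,"y":0,"z":-2,"rx":0,"ry":0,"rz":0,"hand":38},{"x":0,"y":0,"z":-6,"rx":0,"ry":0,"rz":0,"hand":38},{"x":0,"y":0,"z":-15,"rx":0,"ry":0,"rz":0,"hand":38},{"x":0,"y":0,"z":-25,"rx":0,"ry":0,"rz":0,"hand":38},{"x":0,"y":0,"z":-22,"rx":0,"ry":0,"rz":0,"hand":38}]' 30
python3 - <<'E'
from h import *
im,w=shot('w7'); s=sense(); print(s['opening'],s['grasp_force'],s['contact_force'])
to(500,-126.4,36,-0.112)
b,nw=masks(im)
q,st=comp(nw,(322,260)); print(st)
cv2.imwrite('pics/w7c.png',cv2.resize(im[150:450,160:480,::-1],(640,600)))
E
```

```text
clock: 8.7
eef_pos: [429.7, -344.5, 37.8]
tcp_rot: [3.141, -0.001, 0.21]
contact_force: [-0.5, -1.2, -0.5]
opening: 0.532
grasp_force: 30.9
0.5373792199066391 30.893129110336304 [ 0.96178865 -0.8384712   1.75598989]
t 8.75 at [ 431.  -345.6   40.3] rot [ 3.138e+00 -3.000e-03  2.100e-01] tool shift [ 113.1 -200.     4. ] n>=3.7
rz total 0.322 rows>=1.7
[    0   189   640   291 94218]
```

View pics/w7c.png

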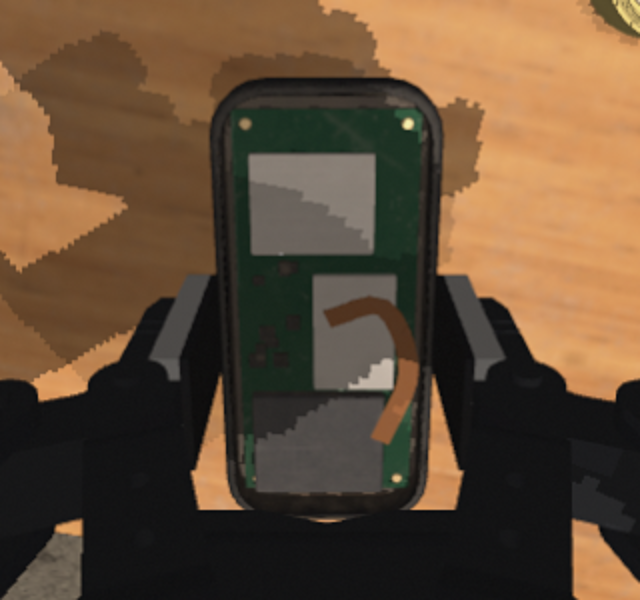

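The handset is held level and centred between the pads at crop (325,300). I carry it to the right front pocket.

```bash
python3 -m creep '[{"x":18.9,"y":-33.3,"z":0,"rx":0,"ry":0,"rz":0,"hand":38},{"x":18.9,"y":-33.3,"z":0,"rx":0,"ry":0,"rz":0,"hand":38},{"x":18.9,"y":-33.3,"z":0,"rx":0,"ry":0,"rz":0,"hand":38},{"x":18.9,"y":-33.3,"z":0,"rx":0,"ry":0,"rz":0,"hand":38},{"x":18.9,"y":-33.3,"z":0,"rx":0,"ry":0,"rz":0,"hand":38},{"x":18.9,"y":-33.3,"z":0,"rx":0,"ry":0,"rz":0,"hand":38},{"x":0,"y":0,"z":0,"rx":0,"ry":0,"rz":0.161,"hand":38},{"x":0,"y":0,"z":0,"rx":0,"ry":0,"rz":0.161,"hand":38},{"x":0,"y":0,"z":20,"rx":0,"ry":0,"rz":0,"hand":38},{"x":0,"y":0,"z":20,"rx":0,"ry":0,"rz":0,"hand":38},{"x":0,"y":0,"z":0,"rx":0,"ry":0,"rz":0,"hand":38}]' 30
python3 - <<'E'
from h import *
im,w=shot('w8'); print(sense()['grasp_force'])
to(500,-126.4,-27.5,-0.112)
b,nw=masks(im)
for p,sd in[('L',(57,188)),('M',(128,188))]: pass
n,l,st,ce=cv2.connectedComponentsWithStats(b.astype(np.uint8)); print([(x.tolist(),c.round().tolist()) for x,c in zip(st,ce) if x[4]>1000])
E
```

```text
clock: 10.12
eef_pos: [497.8, -125.0, -4.6]
tcp_rot: [-3.141, 0.002, -0.112]
contact_force: [0.5, -0.9, -0.1]
opening: 0.538
grasp_force: 31.0
31.014275550842285
t 10.18 at [ 498.4 -125.2   -3.8] rot [-3.141e+00  1.000e-03 -1.120e-01] tool shift [ 1.7  1.  23.7] n>=0.4
rz total -0.0 rows>=0.0
[([0, 0, 640, 480, 271898], [340.0, 242.0]), ([54, 0, 102, 38, 2736], [106.0, 15.0]), ([257, 0, 135, 124, 3639], [323.0, 85.0]), ([71, 157, 137, 211, 20801], [143.0, 250.0]), ([264, 166, 120, 46, 3073], [324.0, 179.0]), ([0, 198, 46, 174, 4855], [17.0, 307.0])]
```

```bash
python3 -m creep '[{"x":0.8,"y":0.7,"z":8,"rx":0,"ry":0,"rz":0,"hand":38},{"x":0,"y":0,"z":5,"rx":0,"ry":0,"rz":0,"hand":38},{"x":0,"y":0,"z":4,"rx":0,"ry":0,"rz":0,"hand":38},{"x":0,"y":0,"z":3,"rx":0,"ry":0,"rz":0,"hand":38},{"x":0,"y":0,"z":2,"rx":0,"ry":0,"rz":0,"hand":38},{"x":0,"y":0,"z":0,"rx":0,"ry":0,"rz":0,"hand":38}]' 30;python3 - <<'E'
from h import *
to(500,-126.4,-27.5,-0.112)
E
```

```text
clock: 10.92
eef_pos: [499.4, -126.1, -26.0]
tcp_rot: [-3.142, 0.0, -0.112]
contact_force: [0.4, -0.1, -0.4]
opening: 0.535
grasp_force: 31.0
t 10.93 at [ 499.4 -126.1  -26. ] rot [-3.142  0.    -0.112] tool shift [0.6 0.3 1.5] n>=0.0
rz total -0.0 rows>=0.0
```

```bash
python3 -m creep '[{"x":0,"y":0,"z":1,"rx":0,"ry":0,"rz":0,"hand":38},{"x":0,"y":0,"z":0.7,"rx":0,"ry":0,"rz":0,"hand":38},{"x":0,"y":0,"z":0,"rx":0,"ry":0,"rz":0,"hand":38}]' 30
```

```text
clock: 11.3
eef_pos: [499.5, -126.1, -27.6]
tcp_rot: [3.142, -0.0, -0.112]
contact_force: [-0.0, 0.6, -0.4]
opening: 0.534
grasp_force: 31.0
```

```bash
python3 -m creep '[{"x":0,"y":0,"z":0.8,"rx":0,"ry":0,"rz":0,"hand":38},{"x":0,"y":0,"z":0,"rx":0,"ry":0,"rz":0,"hand":48},{"x":0,"y":0,"z":0,"rx":0,"ry":0,"rz":0,"hand":56},{"x":0,"y":0,"z":0,"rx":0,"ry":0,"rz":0,"hand":60},{"x":0,"y":0,"z":-5,"rx":0,"ry":0,"rz":0,"hand":62},{"x":0,"y":0,"z":-20,"rx":0,"ry":0,"rz":0,"hand":62},{"x":0,"y":0,"z":-50,"rx":0,"ry":0,"rz":0,"hand":62},{"x":0,"y":0,"z":-50,"rx":0,"ry":0,"rz":0,"hand":75},{"x":0,"y":0,"z":0,"rx":0,"ry":0,"rz":0,"hand":75}]' 30;python3 - <<'E'
from h import *
im,w=shot('w9')
b,nw=masks(im)
cv2.imwrite('pics/w9.png',im[:,:,::-1])
to(597.7,-329.5,60,1.162-np.pi)
E
```

```text
clock: 12.42
eef_pos: [502.4, -126.8, 100.5]
tcp_rot: [3.141, -0.007, -0.112]
contact_force: [-0.8, -1.0, -1.0]
opening: 0.878
grasp_force: 0.0
t 12.47 at [ 500.8 -126.4   98.4] rot [ 3.141 -0.004 -0.112] tool shift [118.9 190.9  39. ] n>=3.7
rz total -1.274 rows>=6.8
```

View pics/w9.png

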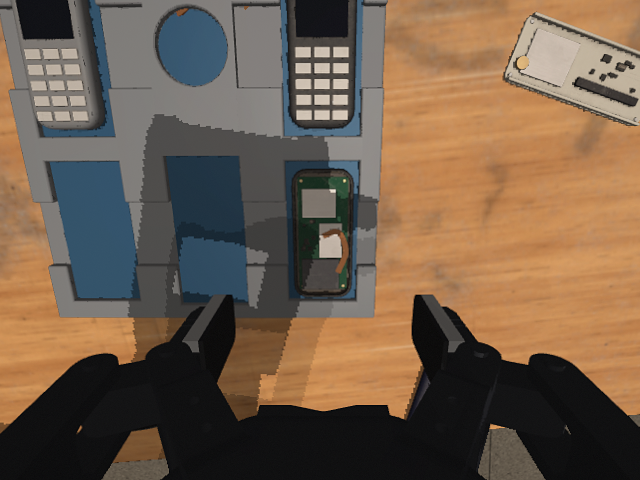

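The dark handset lies fully in the right front pocket at (322,232). Next is the chassis.

```bash
python3 -m creep '[{"x":19.8,"y":31.8,"z":10,"rx":0,"ry":0,"rz":0,"hand":75},{"x":19.8,"y":31.8,"z":10,"rx":0,"ry":0,"rz":0,"hand":75},{"x":19.8,"y":31.8,"z":10,"rx":0,"ry":0,"rz":0,"hand":75},{"x":19.8,"y":31.8,"z":10,"rx":0,"ry":0,"rz":0,"hand":75},{"x":19.8,"y":31.8,"z":10,"rx":0,"ry":0,"rz":0,"hand":75},{"x":19.8,"y":31.8,"z":10,"rx":0,"ry":0,"rz":0,"hand":75},{"x":0,"y":0,"z":0,"rx":0,"ry":0,"rz":-0.182,"hand":75},{"x":0,"y":0,"z":0,"rx":0,"ry":0,"rz":-0.182,"hand":75},{"x":0,"y":0,"z":0,"rx":0,"ry":0,"rz":-0.182,"hand":75},{"x":0,"y":0,"z":0,"rx":0,"ry":0,"rz":-0.182,"hand":75},{"x":0,"y":0,"z":0,"rx":0,"ry":0,"rz":-0.182,"hand":75},{"x":0,"y":0,"z":0,"rx":0,"ry":0,"rz":-0.182,"hand":75},{"x":0,"y":0,"z":0,"rx":0,"ry":0,"rz":-0.182,"hand":75},{"x":0,"y":0,"z":0,"rx":0,"ry":0,"rz":0,"hand":75},{"x":0,"y":0,"z":0,"rx":0,"ry":0,"rz":0,"hand":75}]' 25;python3 - <<'E'
from h import *
im,w=shot('w10')
b,nw=masks(im)
q,st=comp(nw,project(w,[597.7,-329.5,5])[0]); r=rect(onplane(w,q,6)); print(st,r)
to(597.7,-329.5,-32.5,1.162)
E
```

```text
clock: 14.35
eef_pos: [595.6, -328.7, 35.5]
tcp_rot: [-3.14, -0.0, 1.158]
contact_force: [0.0, -0.3, 0.7]
opening: 0.881
grasp_force: 0.0
[  288   163    78   169 12170] (array([ 598.9, -328.4]), array([ 45.4, 109.6]), 1.16)
t 14.40 at [ 595.8 -328.7   35.8] rot [-3.14  -0.     1.159] tool shift [ 0.1  2.2 68.3] n>=1.1
rz total -0.003 rows>=0.0
```

```bash
python3 -m creep '[{"x":0.3,"y":2.4,"z":15,"rx":0,"ry":0,"rz":0,"hand":66},{"x":0,"y":0,"z":20,"rx":0,"ry":0,"rz":0,"hand":66},{"x":0,"y":0,"z":15,"rx":0,"ry":0,"rz":0,"hand":62},{"x":0,"y":0,"z":8,"rx":0,"ry":0,"rz":0,"hand":60},{"x":0,"y":0,"z":5,"rx":0,"ry":0,"rz":0,"hand":60},{"x":0,"y":0,"z":3,"rx":0,"ry":0,"rz":0,"hand":60},{"x":0,"y":0,"z":0,"rx":0,"ry":0,"rz":0,"hand":60}]' 25
python3 - <<'E'
from h import *
to(598.3,-329,-32.5,1.162)
E
```

```text
clock: 15.28
eef_pos: [598.7, -329.8, -29.2]
tcp_rot: [3.141, 0.0, 1.162]
contact_force: [0.5, 0.9, -0.5]
opening: 0.7
grasp_force: 0.0
t 15.28 at [ 598.7 -329.8  -29.2] rot [3.141 0.    1.162] tool shift [ 0.5 -0.7  3.3] n>=0.1
rz total -0.0 rows>=0.0
```

```bash
python3 -m creep '[{"x":0.5,"y":-0.5,"z":3.4,"rx":0,"ry":0,"rz":0,"hand":56},{"x":0,"y":0,"z":0,"rx":0,"ry":0,"rz":0,"hand":36},{"x":0,"y":0,"z":0,"rx":0,"ry":0,"rz":0,"hand":36},{"x":0,"y":0,"z":0,"rx":0,"ry":0,"rz":0,"hand":36}]' 25
```

```text
clock: 15.78
eef_pos: [598.3, -329.0, -32.6]
tcp_rot: [3.142, -0.0, 1.162]
contact_force: [-0.3, 0.3, 2.6]
opening: 0.511
grasp_force: 25.7
```

```bash
python3 -m creep '[{"x":0,"y":0,"z":-3,"rx":0,"ry":0,"rz":0,"hand":36},{"x":0,"y":0,"z":-15,"rx":0,"ry":0,"rz":0,"hand":36},{"x":0,"y":0,"z":-30,"rx":0,"ry":0,"rz":0,"hand":36},{"x":0,"y":0,"z":-22,"rx":0,"ry":0,"rz":0,"hand":36},{"x":29.1,"y":-24.6,"z":0,"rx":0,"ry":0,"rz":0,"hand":36},{"x":29.1,"y":-24.6,"z":0,"rx":0,"ry":0,"rz":0,"hand":36},{"x":29.1,"y":-24.6,"z":0,"rx":0,"ry":0,"rz":0,"hand":36},{"x":29.1,"y":-24.6,"z":0,"rx":0,"ry":0,"rz":0,"hand":36},{"x":29.1,"y":-24.6,"z":0,"rx":0,"ry":0,"rz":0,"hand":36},{"x":29.1,"y":-24.6,"z":0,"rx":0,"ry":0,"rz":0,"hand":36},{"x":29.1,"y":-24.6,"z":0,"rx":0,"ry":0,"rz":0,"hand":36},{"x":29.1,"y":-24.6,"z":0,"rx":0,"ry":0,"rz":0,"hand":36},{"x":0,"y":0,"z":0,"rx":0,"ry":0,"rz":0.182,"hand":36},{"x":0,"y":0,"z":0,"rx":0,"ry":0,"rz":0.182,"hand":36},{"x":0,"y":0,"z":0,"rx":0,"ry":0,"rz":0.182,"hand":36},{"x":0,"y":0,"z":0,"rx":0,"ry":0,"rz":0.182,"hand":36},{"x":0,"y":0,"z":0,"rx":0,"ry":0,"rz":0.182,"hand":36},{"x":0,"y":0,"z":0,"rx":0,"ry":0,"rz":0.182,"hand":36},{"x":0,"y":0,"z":0,"rx":0,"ry":0,"rz":0.182,"hand":36},{"x":0,"y":0,"z":0,"rx":0,"ry":0,"rz":0,"hand":36}]' 25
python3 - <<'E'
from h import *
to(509.9,-37.3,-26.5,-0.112)
E
```

```text
clock: 18.27
eef_pos: [510.6, -37.2, 37.9]
tcp_rot: [-3.142, -0.001, -0.111]
contact_force: [-0.1, -0.3, -0.2]
opening: 0.519
grasp_force: 25.6
t 18.27 at [510.6 -37.2  37.9] rot [-3.142e+00 -1.000e-03 -1.110e-01] tool shift [-0.8  0.2 64.4] n>=1.0
rz total 0.001 rows>=0.0
```

```bash
python3 -m creep '[{"x":-0.7,"y":0.1,"z":15,"rx":0,"ry":0,"rz":0,"hand":36},{"x":0,"y":0,"z":20,"rx":0,"ry":0,"rz":0,"hand":36},{"x":0,"y":0,"z":14,"rx":0,"ry":0,"rz":0,"hand":36},{"x":0,"y":0,"z":6,"rx":0,"ry":0,"rz":0,"hand":36},{"x":0,"y":0,"z":4,"rx":0,"ry":0,"rz":0,"hand":36},{"x":0,"y":0,"z":2,"rx":0,"ry":0,"rz":0,"hand":36},{"x":0,"y":0,"z":2,"rx":0,"ry":0,"rz":0,"hand":36},{"x":0,"y":0,"z":0,"rx":0,"ry":0,"rz":0,"hand":36}]' 25
python3 - <<'E'
from h import *
to(509.9,-37.3,-26.5,-0.112)
E
```

```text
clock: 19.27
eef_pos: [509.7, -37.2, -25.6]
tcp_rot: [-3.142, -0.0, -0.112]
contact_force: [0.2, -0.1, -0.7]
opening: 0.512
grasp_force: 25.6
t 19.27 at [509.7 -37.2 -25.6] rot [-3.142 -0.    -0.112] tool shift [0.2 0.1 0.9] n>=0.0
rz total -0.0 rows>=0.0
```

```bash
python3 -m creep '[{"x":0,"y":0,"z":1.2,"rx":0,"ry":0,"rz":0,"hand":36},{"x":0,"y":0,"z":0,"rx":0,"ry":0,"rz":0,"hand":46},{"x":0,"y":0,"z":0,"rx":0,"ry":0,"rz":0,"hand":55},{"x":0,"y":0,"z":0,"rx":0,"ry":0,"rz":0,"hand":59},{"x":0,"y":0,"z":-5,"rx":0,"ry":0,"rz":0,"hand":60},{"x":0,"y":0,"z":-30,"rx":0,"ry":0,"rz":0,"hand":60},{"x":0,"y":0,"z":-50,"rx":0,"ry":0,"rz":0,"hand":60},{"x":-20.7,"y":-43.2,"z":-22,"rx":0,"ry":0,"rz":0,"hand":75},{"x":-20.7,"y":-43.2,"z":-22,"rx":0,"ry":0,"rz":0,"hand":75},{"x":-20.7,"y":-43.2,"z":-22,"rx":0,"ry":0,"rz":0,"hand":75},{"x":-20.7,"y":-43.2,"z":-22,"rx":0,"ry":0,"rz":0,"hand":75},{"x":-20.7,"y":-43.2,"z":-22,"rx":0,"ry":0,"rz":0,"hand":75},{"x":-20.7,"y":-43.2,"z":-22,"rx":0,"ry":0,"rz":0,"hand":75},{"x":-20.7,"y":-43.2,"z":-22,"rx":0,"ry":0,"rz":0,"hand":75},{"x":0,"y":0,"z":0,"rx":0,"ry":0,"rz":0,"hand":75},{"x":0,"y":0,"z":0,"rx":0,"ry":0,"rz":0,"hand":75}]' 25
python3 - <<'E'
from h import *
im,w=shot('w11')
for n,X in[('white',[464,384,6]),('jar',[442,216,48]),('pM',[510,-37,8])]: print(n,project(w,X).round())
E
```

```text
clock: 21.28
eef_pos: [399.0, 279.1, 211.8]
tcp_rot: [3.141, 0.0, -0.111]
contact_force: [-1.1, 0.1, 0.2]
opening: 0.876
grasp_force: 0.0
white [[217. 154.]]
jar [[383. 160.]]
pM [[626.  59.]]
```

View pics/w11.png

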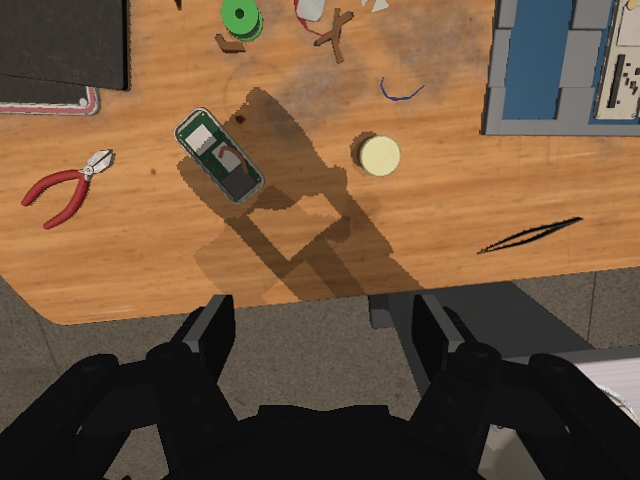

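The white handset (light shell) is at (219,155), the jar lid at (380,156). The chassis shows in the middle pocket at (620,65).

Run:
```python
from h import *
im=np.load('w11.npy'); c=dict(np.load('w11c.npz'))
hsv=cv2.cvtColor(im,cv2.COLOR_RGB2HSV); print(hsv[156,380],hsv[180,398], hsv[170,361],hsv[100,300])
lid=cv2.inRange(hsv,(20,30,120),(40,140,255))
q,st=comp(lid,(380,156)); print('jar',st,rect(onplane(c,q,48)),cv2.minEnclosingCircle(onplane(c,q,48)[:,:2].astype(np.float32)))
b,nw=masks(im)
v=hsv[:,:,2];m=((hsv[:,:,1]<95)|((hsv[:,:,0]>30)&(hsv[:,:,0]<100)))
q,st=comp(m,(219,155)); print('white',st,rect(onplane(c,q,6)))
q,st=comp(nw,(219,155)); print('white nw',st,rect(onplane(c,q,6)))
r=rect(onplane(c,comp(m,(219,155))[0],6))
to(r[0][0],r[0][1],36,r[2])
```

```text
[ 25  73 220] [ 14 147 198] [ 15 147 173] [ 13 110 146]
jar [ 360  136   40   40 1280] (array([446. , 219.2]), array([36. , 37.2]), 1.461) ((446.08154296875, 219.09140014648438), 19.079418182373047)
white [ 173  108   92   97 4195] (array([460.4, 381.9]), array([ 47.9, 103.9]), 0.57)
white nw [ 173  108   92   97 4205] (array([460.4, 381.9]), array([ 47.9, 103.9]), 0.57)
t 21.32 at [399.1 278.6 211.5] rot [ 3.141e+00  1.000e-03 -1.120e-01] tool shift [  49.4 -109.7  175.3] n>=3.4
rz total -0.682 rows>=3.7
```

```bash
python3 -m creep '[{"x":9.9,"y":-21.9,"z":35,"rx":0,"ry":0,"rz":0,"hand":75},{"x":9.9,"y":-21.9,"z":35,"rx":0,"ry":0,"rz":0,"hand":75},{"x":9.9,"y":-21.9,"z":35,"rx":0,"ry":0,"rz":0,"hand":75},{"x":9.9,"y":-21.9,"z":35,"rx":0,"ry":0,"rz":0,"hand":75},{"x":9.9,"y":-21.9,"z":35,"rx":0,"ry":0,"rz":0,"hand":75},{"x":0,"y":0,"z":0,"rx":0,"ry":0,"rz":-0.17,"hand":75},{"x":0,"y":0,"z":0,"rx":0,"ry":0,"rz":-0.17,"hand":75},{"x":0,"y":0,"z":0,"rx":0,"ry":0,"rz":-0.17,"hand":75},{"x":0,"y":0,"z":0,"rx":0,"ry":0,"rz":-0.17,"hand":75},{"x":0,"y":0,"z":0,"rx":0,"ry":0,"rz":0,"hand":68},{"x":0,"y":0,"z":0,"rx":0,"ry":0,"rz":0,"hand":68}]' 30
python3 - <<'E'
from h import *
im,w=shot('w12'); hsv=cv2.cvtColor(im,cv2.COLOR_RGB2HSV)
m=((hsv[:,:,1]<95)|((hsv[:,:,0]>30)&(hsv[:,:,0]<100)))
q,st=comp(m,project(w,[460.4,381.9,6])[0]); print('white',st,rect(onplane(w,q,6)))
to(460.4,381.9,-33.3,.57)
E
```

```text
clock: 22.7
eef_pos: [461.0, 381.9, 36.6]
tcp_rot: [3.141, 0.001, 0.563]
contact_force: [-0.1, -0.8, 0.3]
opening: 0.798
grasp_force: 0.0
white [  281   171    79   159 11180] (array([460.5, 382.8]), array([ 47. , 104.2]), 0.567)
t 22.75 at [461.  382.1  36.7] rot [3.141e+00 1.000e-03 5.640e-01] tool shift [-0.6 -0.2 70. ] n>=1.1
rz total -0.006 rows>=0.0
```

```bash
python3 -m creep '[{"x":-0.3,"y":-0.4,"z":20,"rx":0,"ry":0,"rz":0,"hand":66},{"x":0,"y":0,"z":20,"rx":0,"ry":0,"rz":0,"hand":64},{"x":0,"y":0,"z":15,"rx":0,"ry":0,"rz":0,"hand":62},{"x":0,"y":0,"z":7,"rx":0,"ry":0,"rz":0,"hand":60},{"x":0,"y":0,"z":5,"rx":0,"ry":0,"rz":0,"hand":60},{"x":0,"y":0,"z":3,"rx":0,"ry":0,"rz":0,"hand":60},{"x":0,"y":0,"z":0,"rx":0,"ry":0,"rz":0,"hand":40},{"x":0,"y":0,"z":0,"rx":0,"ry":0,"rz":0,"hand":38},{"x":0,"y":0,"z":0,"rx":0,"ry":0,"rz":0,"hand":38},{"x":0,"y":0,"z":0,"rx":0,"ry":0,"rz":0,"hand":38}]' 30
python3 - <<'E'
from h import *
to(519.8,52,-33.3,-.112)
E
```

```text
clock: 24.0
eef_pos: [460.6, 383.2, -32.7]
tcp_rot: [-3.142, -0.001, 0.568]
contact_force: [0.1, -0.0, 2.3]
opening: 0.538
grasp_force: 31.0
t 24.00 at [460.6 383.2 -32.7] rot [-3.142e+00 -1.000e-03  5.680e-01] tool shift [-128.2  311.1    0.5] n>=5.4
rz total 0.68 rows>=3.6
```

```bash
python3 -m creep '[{"x":0,"y":0,"z":-3,"rx":0,"ry":0,"rz":0,"hand":38},{"x":0,"y":0,"z":-17,"rx":0,"ry":0,"rz":0,"hand":38},{"x":0,"y":0,"z":-35,"rx":0,"ry":0,"rz":0,"hand":38},{"x":0,"y":0,"z":-25,"rx":0,"ry":0,"rz":0,"hand":38},{"x":-16,"y":38.9,"z":0,"rx":0,"ry":0,"rz":0,"hand":38},{"x":-16,"y":38.9,"z":0,"rx":0,"ry":0,"rz":0,"hand":38},{"x":-16,"y":38.9,"z":0,"rx":0,"ry":0,"rz":0,"hand":38},{"x":-16,"y":38.9,"z":0,"rx":0,"ry":0,"rz":0,"hand":38},{"x":-16,"y":38.9,"z":0,"rx":0,"ry":0,"rz":0,"hand":38},{"x":-16,"y":38.9,"z":0,"rx":0,"ry":0,"rz":0,"hand":38},{"x":-16,"y":38.9,"z":0,"rx":0,"ry":0,"rz":0,"hand":38},{"x":-16,"y":38.9,"z":0,"rx":0,"ry":0,"rz":0,"hand":38},{"x":0,"y":0,"z":0,"rx":0,"ry":0,"rz":0.17,"hand":38},{"x":0,"y":0,"z":0,"rx":0,"ry":0,"rz":0.17,"hand":38},{"x":0,"y":0,"z":0,"rx":0,"ry":0,"rz":0.17,"hand":38},{"x":0,"y":0,"z":0,"rx":0,"ry":0,"rz":0.17,"hand":38},{"x":0,"y":0,"z":0,"rx":0,"ry":0,"rz":0,"hand":38},{"x":0,"y":0,"z":0,"rx":0,"ry":0,"rz":0,"hand":38}]' 30
python3 - <<'E'
from h import *
to(519.8,52,-26.7,-.112)
E
```

```text
clock: 26.25
eef_pos: [520.1, 51.8, 47.5]
tcp_rot: [-3.141, -0.001, -0.108]
contact_force: [-0.1, -0.2, -0.5]
opening: 0.535
grasp_force: 31.0
t 26.25 at [520.1  51.8  47.5] rot [-3.141e+00 -1.000e-03 -1.080e-01] tool shift [-0.3 -0.2 74.2] n>=1.2
rz total 0.004 rows>=0.0
```

```bash
python3 -m creep '[{"x":-0.2,"y":-0.1,"z":20,"rx":0,"ry":0,"rz":0,"hand":38},{"x":0,"y":0,"z":20,"rx":0,"ry":0,"rz":0,"hand":38},{"x":0,"y":0,"z":17,"rx":0,"ry":0,"rz":0,"hand":38},{"x":0,"y":0,"z":7,"rx":0,"ry":0,"rz":0,"hand":38},{"x":0,"y":0,"z":4,"rx":0,"ry":0,"rz":0,"hand":38},{"x":0,"y":0,"z":3,"rx":0,"ry":0,"rz":0,"hand":38},{"x":0,"y":0,"z":2,"rx":0,"ry":0,"rz":0,"hand":38},{"x":0,"y":0,"z":0,"rx":0,"ry":0,"rz":0,"hand":38}]' 30
python3 - <<'E'
from h import *
to(519.8,52,-26.7,-.112)
E
```

```text
clock: 27.25
eef_pos: [519.8, 51.9, -25.9]
tcp_rot: [-3.142, -0.0, -0.112]
contact_force: [-0.2, -0.3, -1.1]
opening: 0.538
grasp_force: 31.0
t 27.25 at [519.8  51.9 -25.9] rot [-3.142 -0.    -0.112] tool shift [ 0.  -0.1  0.8] n>=0.0
rz total -0.0 rows>=0.0
```

```bash
python3 -m creep '[{"x":0,"y":0,"z":1.2,"rx":0,"ry":0,"rz":0,"hand":38},{"x":0,"y":0,"z":0,"rx":0,"ry":0,"rz":0,"hand":48},{"x":0,"y":0,"z":0,"rx":0,"ry":0,"rz":0,"hand":56},{"x":0,"y":0,"z":0,"rx":0,"ry":0,"rz":0,"hand":60},{"x":0,"y":0,"z":-5,"rx":0,"ry":0,"rz":0,"hand":62},{"x":0,"y":0,"z":-30,"rx":0,"ry":0,"rz":0,"hand":62},{"x":0,"y":0,"z":-56,"rx":0,"ry":0,"rz":0,"hand":62},{"x":-18.4,"y":-31.6,"z":0,"rx":0,"ry":0,"rz":0,"hand":75},{"x":-18.4,"y":-31.6,"z":0,"rx":0,"ry":0,"rz":0,"hand":75},{"x":-18.4,"y":-31.6,"z":0,"rx":0,"ry":0,"rz":0,"hand":75},{"x":-18.4,"y":-31.6,"z":0,"rx":0,"ry":0,"rz":0,"hand":75},{"x":-18.4,"y":-31.6,"z":0,"rx":0,"ry":0,"rz":0,"hand":75},{"x":0,"y":0,"z":0,"rx":0,"ry":0,"rz":0,"hand":72},{"x":0,"y":0,"z":0,"rx":0,"ry":0,"rz":0,"hand":72},{"x":0,"y":0,"z":0,"rx":0,"ry":0,"rz":0,"hand":72}]' 30
python3 - <<'E'
from h import *
im,w=shot('w13'); hsv=cv2.cvtColor(im,cv2.COLOR_RGB2HSV)
lid=cv2.inRange(hsv,(20,30,90),(40,140,255)); q,st=comp(lid,project(w,[446,219,48])[0])
print(st,cv2.minEnclosingCircle(onplane(w,q,48)[:,:2].astype(np.float32)))
to(446,219.1,-20,-.112)
E
```

```text
clock: 29.12
eef_pos: [446.3, 218.5, 63.9]
tcp_rot: [3.142, -0.0, -0.113]
contact_force: [0.6, 0.5, 0.5]
opening: 0.845
grasp_force: 0.0
[ 290  232   65   62 3118] ((447.2762145996094, 218.57688903808594), 19.263948440551758)
t 29.18 at [446.3 218.5  63.8] rot [ 3.142 -0.    -0.113] tool shift [-0.3 -0.6 83.8] n>=1.3
rz total -0.001 rows>=0.0
```

Centred on the jar. I descend and grip it.

```bash
python3 -m creep '[{"x":0.3,"y":-0.3,"z":15,"rx":0,"ry":0,"rz":0,"hand":70},{"x":0,"y":0,"z":20,"rx":0,"ry":0,"rz":0,"hand":68},{"x":0,"y":0,"z":20,"rx":0,"ry":0,"rz":0,"hand":65},{"x":0,"y":0,"z":15,"rx":0,"ry":0,"rz":0,"hand":60},{"x":0,"y":0,"z":9,"rx":0,"ry":0,"rz":0,"hand":55},{"x":0,"y":0,"z":5,"rx":0,"ry":0,"rz":0,"hand":50},{"x":0,"y":0,"z":0,"rx":0,"ry":0,"rz":0,"hand":32},{"x":0,"y":0,"z":0,"rx":0,"ry":0,"rz":0,"hand":32},{"x":0,"y":0,"z":0,"rx":0,"ry":0,"rz":0,"hand":32},{"x":0,"y":0,"z":0,"rx":0,"ry":0,"rz":0,"hand":32}]' 25
python3 - <<'E'
from h import *
to(643.2,-51.9,-20,-.112)
E
```

```text
clock: 30.42
eef_pos: [446.4, 219.6, -20.0]
tcp_rot: [-3.141, -0.0, -0.112]
contact_force: [-0.3, 0.5, -0.5]
opening: 0.459
grasp_force: 25.3
t 30.43 at [446.4 219.6 -20. ] rot [-3.141 -0.    -0.112] tool shift [2.260e+02 2.478e+02 1.000e-01] n>=5.4
rz total -0.0 rows>=0.0
```

```bash
python3 -m creep '[{"x":0,"y":0,"z":-3,"rx":0,"ry":0,"rz":0,"hand":32},{"x":0,"y":0,"z":-15,"rx":0,"ry":0,"rz":0,"hand":32},{"x":0,"y":0,"z":-30,"rx":0,"ry":0,"rz":0,"hand":32},{"x":0,"y":0,"z":-22,"rx":0,"ry":0,"rz":0,"hand":32},{"x":28.3,"y":31,"z":0,"rx":0,"ry":0,"rz":0,"hand":32},{"x":28.3,"y":31,"z":0,"rx":0,"ry":0,"rz":0,"hand":32},{"x":28.3,"y":31,"z":0,"rx":0,"ry":0,"rz":0,"hand":32},{"x":28.3,"y":31,"z":0,"rx":0,"ry":0,"rz":0,"hand":32},{"x":28.3,"y":31,"z":0,"rx":0,"ry":0,"rz":0,"hand":32},{"x":28.3,"y":31,"z":0,"rx":0,"ry":0,"rz":0,"hand":32},{"x":28.3,"y":31,"z":0,"rx":0,"ry":0,"rz":0,"hand":32},{"x":28.3,"y":31,"z":0,"rx":0,"ry":0,"rz":0,"hand":32},{"x":0,"y":0,"z":0,"rx":0,"ry":0,"rz":0,"hand":32},{"x":0,"y":0,"z":0,"rx":0,"ry":0,"rz":0,"hand":32},{"x":0,"y":0,"z":0,"rx":0,"ry":0,"rz":0,"hand":32}]' 25
python3 - <<'E'
from h import *
to(643.2,-51.9,-14,-.112)
E
```

```text
clock: 32.3
eef_pos: [642.8, -51.4, 50.1]
tcp_rot: [-3.141, 0.001, -0.111]
contact_force: [-0.3, 0.7, -1.8]
opening: 0.457
grasp_force: 25.6
t 32.30 at [642.8 -51.4  50.1] rot [-3.141e+00  1.000e-03 -1.110e-01] tool shift [ 0.5  0.4 64.1] n>=1.0
rz total 0.001 rows>=0.0
```

```bash
python3 -m creep '[{"x":0.3,"y":0.3,"z":15,"rx":0,"ry":0,"rz":0,"hand":32},{"x":0,"y":0,"z":20,"rx":0,"ry":0,"rz":0,"hand":32},{"x":0,"y":0,"z":14,"rx":0,"ry":0,"rz":0,"hand":32},{"x":0,"y":0,"z":6,"rx":0,"ry":0,"rz":0,"hand":32},{"x":0,"y":0,"z":4,"rx":0,"ry":0,"rz":0,"hand":32},{"x":0,"y":0,"z":2.5,"rx":0,"ry":0,"rz":0,"hand":32},{"x":0,"y":0,"z":2,"rx":0,"ry":0,"rz":0,"hand":32},{"x":0,"y":0,"z":0,"rx":0,"ry":0,"rz":0,"hand":32}]' 25
python3 - <<'E'
from h import *
to(643.2,-51.9,-14,-.112)
E
```

```text
clock: 33.3
eef_pos: [643.8, -52.7, -13.5]
tcp_rot: [3.142, -0.0, -0.112]
contact_force: [-0.0, 0.2, -1.0]
opening: 0.455
grasp_force: 25.6
t 33.30 at [643.8 -52.7 -13.5] rot [ 3.142 -0.    -0.112] tool shift [-0.7 -0.7  0.5] n>=0.0
rz total -0.0 rows>=0.0
```

```bash
python3 -m creep '[{"x":0,"y":0,"z":0.6,"rx":0,"ry":0,"rz":0,"hand":32},{"x":0,"y":0,"z":0,"rx":0,"ry":0,"rz":0,"hand":40},{"x":0,"y":0,"z":0,"rx":0,"ry":0,"rz":0,"hand":48},{"x":0,"y":0,"z":0,"rx":0,"ry":0,"rz":0,"hand":55},{"x":0,"y":0,"z":-5,"rx":0,"ry":0,"rz":0,"hand":58},{"x":0,"y":0,"z":-30,"rx":0,"ry":0,"rz":0,"hand":58},{"x":0,"y":0,"z":-50,"rx":0,"ry":0,"rz":0,"hand":58},{"x":0,"y":0,"z":-50,"rx":0,"ry":0,"rz":0,"hand":58},{"x":-40,"y":0,"z":-30,"rx":0,"ry":0,"rz":0,"hand":58},{"x":-40,"y":0,"z":-30,"rx":0,"ry":0,"rz":0,"hand":58},{"x":-40,"y":0,"z":0,"rx":0,"ry":0,"rz":0,"hand":58},{"x":-40,"y":0,"z":0,"rx":0,"ry":0,"rz":0,"hand":58},{"x":0,"y":0,"z":0,"rx":0,"ry":0,"rz":0,"hand":58},{"x":0,"y":0,"z":0,"rx":0,"ry":0,"rz":0,"hand":58}]' 25
python3 - <<'E'
from h import *
im,w=shot('w14'); hsv=cv2.cvtColor(im,cv2.COLOR_RGB2HSV); print(sense()['eef_pos'])
T=np.array([576.5,-44.7]); a=-.112; R=np.array([[np.cos(a),np.sin(a)],[-np.sin(a),np.cos(a)]])
lid=cv2.inRange(hsv,(20,30,90),(40,140,255)); q,st=comp(lid,project(w,[643,-52,54])[0]); c,r=cv2.minEnclosingCircle(onplane(w,q,54)[:,:2].astype(np.float32)); print('jar',R@(np.array(c)-T),r)
E
```

```text
clock: 35.05
eef_pos: [485.8, -34.8, 181.4]
tcp_rot: [-3.142, -0.002, -0.112]
contact_force: [0.3, -0.1, -0.1]
opening: 0.679
grasp_force: 0.0
[485.95597076 -34.85304053 181.16705329]
jar [66.64746668 -1.21863172] 19.554718017578125
```

View pics/w14.png

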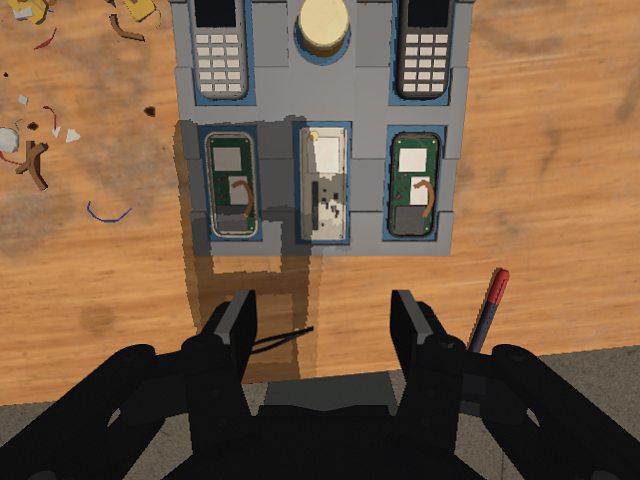

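All four parts lie in their places: white handset (231,185) before the grey phone, chassis (324,185), dark handset (414,185) before the black phone, and the jar (324,25) upright in the well. The key phones haven't moved.

```bash
python3 -c "
from rig import *
print(sign_off())"
```

```text
the job is handed in; nothing more can be done
None
```

I set both handsets, the chassis and the screw jar down in their places, left the key phones in their pockets, and handed the job in at about 35 s; the last picture showed everything in place, but no verdict came back.

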